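Set out two mixing pots from the nested stack

TASK

Get the glue-up ready: clear the oak offcut off the wooden pot holder, laying it flat on a free patch of the table, and stand the two upper pots of the nested stack in the holder, one upright and fully down in each well. Take the pots off one at a time from the top, each without lifting the pot below it. Leave the bottom pot standing where it is, set things down rather than dropping them, and do not push the other things about.

Things in the scene. Friction and masses are not known exactly. Their poses are not given: they have to be found in the camera images.
- holder: pot holder, fixed light wooden block 146 x 70 x 22 mm; origin at the centre of its underside on the table top, x along its length, z up; it may stand on either side of the octagonal table top (about 0.6 m across, its middle at x = 0.52, y = 0.02). Two round wells in its top, 51 mm across and 14 mm deep, lie on its long axis 40 mm either side of the middle
- well_a (a point): centre of the floor of one well (8 mm above the table), at x = -40 mm of the holder
- well_b (a point): centre of the floor of the other well (8 mm above the table), at x = +40 mm of the holder
- pot_top_center (a point): top one of three like grey plastic pots nested in a stack: 66 mm high, open above, foot 43 mm across, tapering out to 58 mm at 48 mm height, then a vertical collar 64 mm across for the top 14 mm; wall 2.2 mm, 60 g. Point on its axis (z) 33 mm above its foot. It rests on lugs 30 mm above the foot of the pot below: each rim is 30 mm above the next; about 2 mm of play
- pot_middle_center (a point): middle pot of the stack, same shape; point on its axis 33 mm above its foot, z its axis
- pot_bottom_center (a point): bottom pot of the stack, standing on the table, same shape; point on its axis 33 mm above its foot, z its axis
- offcut_center (a point): oak offcut, plain rectangular wooden block 70 x 42 x 22 mm, lying flat on top of the holder over its wells; point at its centre, 11 mm above its underside. Its x axis runs across the block (42 mm), y along it (70 mm), z up
- glue_bottle_center (a point): bystander: standing squeeze bottle with a red nozzle, 47 x 56 mm and 169 mm high; point at its centre, half-way up
- tape_ring_center (a point): bystander: pale paper tape ring lying flat, 92 x 84 x 18 mm; point at its centre
- wax_tin_center (a point): bystander: round flat tin 73 mm across, 24 mm high; point at its centre
- inlay_jar_center (a point): bystander: jar with thin dark and light strips standing in it, 72 mm across, 159 mm high; point on its axis half-way up
- marking_pencil_center (a point): bystander: black marking pencil lying flat, 144 mm long (along its own x) in a box 30 mm wide; point at its middle
- mallet_center (a point): bystander: turned wooden mallet standing on its head, 94 mm across, 251 mm high; point on its axis half-way up
- bar_clamp_nose (a point): tip of the upper jaw of a black bar clamp fixed on the table; the jaw is a bar about 40 mm wide that runs from here towards the robot (to x = 0.16, y = -0.02), its top 58 mm above the table
- screw_clamp_grip (a point): top of the upright wooden grip (35 mm across, 217 mm above the table) of a steel screw clamp fixed at the left edge of the table

How it is judged:
By the outcome, as a careful person would: the job done as asked, in the order asked, and still so for the second after the job is handed in, with the robot touching nothing.
It also fails if it takes over 72 s, if anything falls off the work surface, if the arm or the gripper's body presses on something with over 40 N, if the wrist force passes 120 N, or if a joint passes its speed limit or range.

ROBOT

A 7-joint arm with a two-finger parallel gripper is mounted at the origin on a cart in front of the work surface, level with it; the furniture and walls round the work are solid. World frame = base frame: x ahead of the robot, y to its left, z up, the work surface at z = 0. Lengths are in m, angles in rad, forces in N, time in s.
With the tool pointing down it reaches from about 0.425 to 0.8 m from the base axis. Payload 8.3 kg.
Tool frame: the origin (TCP) lies between the finger pads; the fingertips stand 22 mm ahead of it and the grasp point (between the pads) lies 3 mm ahead of it; z points along the fingers, y is the line along which they close (so a half turn about z gives the same grasp; the last joint's range is limited). The gripper opens to 85 mm and grips with 20 to 120 N. Pads are 22 mm wide; open, the fingers measure 114 mm over their backs; the gripper's body (76 mm by 85 mm) begins 54 mm behind the grasp point. The pads swing forward as they close: fully open they stand 13 mm farther back than shut.
Start: joints at [-1.181, 0.383, 0.016, 1.37, -0.006, 1.388, -0.046], TCP at [0.273, 0.562, 0.253] pointing down, gripper open.
Joint ranges: [-2.95, 2.95], [-0.25, 2.06], [-1.52, 1.56], [0.18, 2.33], [-1.44, 4.58], [0.02, 2.06], [-3.01, 3.01]. Speed limits (rad/s): [2.39, 2.39, 3.01, 3.01, 3.14, 3.14, 3.14].

INTERFACE

Orientations are given as a unit quaternion [w, x, y, z].
In Python, from bench import manip, cams, job gives the robot as it stands. The module is installed in compiled form; this text tells all that it offers.
- The arm moves only by the shell command python3 -m handwheel 'ROWS' [FORCE]. ROWS is JSON, a list of rows, each an object of numbers: "fingers": the opening in per cent of the stroke, from 0 (shut) to 100 (fully open); "tx", "ty", "tz": the shift along the tool's x, y, z in mm; "spin": the turn about the tool's z in rad. In form: [{"fingers": .., "tx": .., "ty": .., "tz": .., "spin": ..}, ...]. A call has 1 to 10 rows; each row is the pose to reach, as a shift and turn from the pose commanded when the call began, along the tool's axes at that moment; what a row does not reach only later rows make up. A row lasts 1/10 s, in which the tool goes at most 50 mm and 8.59 degrees, less where a joint would pass 70% of its speed; a pose out of reach is approached as far as the arm can. A call with a gripper value outside its range is refused whole. The fingers move at their own pace and stop on an object; FORCE is the grip in N (left out, the last holds). Time passes only in rows, so rows that repeat a pose let the fingers close. It gives the time, the measured TCP pose, the force, the opening and the grip force at its end, in the units of the state.
- manip.read_state(): the state, without advancing time (a new reading comes with each control period).
- cams.capture(name): name is "scene" or "top" or "wrist"; returns a dict with "pixels" (480x640x3 uint8, red, green, blue), "fx", "fy", "cx", "cy" (pixels), "extrinsics" (4x4, takes a point from camera to world coordinates); the wrist camera has in their place "tool_from_camera" (4x4, takes a point from camera to tool coordinates, whose origin is the TCP and whose axes are the flange's). Camera axes: x right, y up, looking along -z (the intrinsics and any distortion apply to the point x, -y, -z); pixel columns grow to the right and rows downward; lengths in m; the calibration is good to about 2 mm. A picture is of the moment at which its call begins: read the wrist's pose just before it. There is no depth.
- job.finish_job(): hands the job in; it is judged then, once.
The state is a dict: "time": time; "joint_pos": joint angles; "dq": joint speeds; "joint_efforts": joint torques, N m; "tool_pos": TCP position; "orientation": TCP orientation; "wrist_force": force on the tool from outside, world axes, zero at the start; "wrist_torque": the same for the moment, N m; "width": finger opening in m; "grasp_force": force on a finger pad.
Only numpy, scipy, OpenCV 4.12 (cv2) and the standard library are available. Lean on these libraries where they do the work, as an engineer would, in place of code of your own. Each camera call takes 0.05 s, during which the arm holds its last target. There are 200 camera calls.

## Working session

There is one attempt and no reset: what is moved stays moved. The work goes in short steps, Python scripts to look and compute and a shell command to move; the robot and the scene stay as the last step left them, time stands still between calls to the robot, and variables do not carry over. Pictures are saved under pics/ and viewed, at most 13 in all, crops included, and the job is handed in when it is done.

```bash
mkdir -p pics
python3 - <<'E'
from bench import manip,cams
import cv2,numpy as np,pickle
print(manip.read_state())
for n in("scene","top"):
    c=cams.capture(n); pickle.dump(c,open(n+".pkl","wb"))
    cv2.imwrite(f"pics/{n}0.png",c["pixels"][:,:,::-1])
    print(n,{k:(v if k!="pixels" else 0) for k,v in c.items()})
E
```

```text
{'time': 0.0, 'joint_pos': array([-1.18090959,  0.38423752,  0.01634649,  1.37114178, -0.00632033,
        1.38821475, -0.04652055]), 'dq': array([ 0.00073977, -0.00119268, -0.00159108, -0.00041634,  0.00081691,
        0.00013081, -0.00010883]), 'joint_efforts': array([-1.93073170e-04, -6.27592492e+01,  8.43848996e-01, -3.71838713e+01,
        1.62585889e-02,  1.36795244e-02, -9.82507345e-06]), 'tool_pos': array([0.27316612, 0.56163172, 0.25228461]), 'orientation': array([-2.16709111e-04,  2.24432587e-01,  9.74489128e-01, -9.52324810e-04]), 'wrist_force': array([-0.48177489, -0.2845583 ,  0.28609908]), 'wrist_torque': array([ 0.02362391, -0.02344986, -0.01095733]), 'grasp_force': 0.0, 'width': 0.08546428890242627}
scene {'pixels': 0, 'fx': 529.3751355002049, 'fy': 529.3751355002049, 'cx': 313.41148102901053, 'cy': 241.50928508506928, 'extrinsics': array([[-0.57985471,  0.42949362, -0.69231766, -0.05979503],
       [-0.81468629, -0.3133864 ,  0.48792952,  0.48878635],
       [-0.00740033,  0.84694994,  0.53162115,  0.62850253],
       [ 0.        ,  0.        ,  0.        ,  1.        ]])}
top {'pixels': 0, 'fx': 531.7269966746504, 'fy': 531.7269966746504, 'cx': 321.12764793282855, 'cy': 241.37918079423855, 'extrinsics': array([[ 0.00887734,  0.99803912, -0.06196055,  0.47334631],
       [-0.99993163,  0.00838843, -0.0081464 ,  0.0600267 ],
       [-0.00761067,  0.06202863,  0.99804535,  1.00817261],
       [ 0.        ,  0.        ,  0.        ,  1.        ]])}
```

View pics/scene0.png

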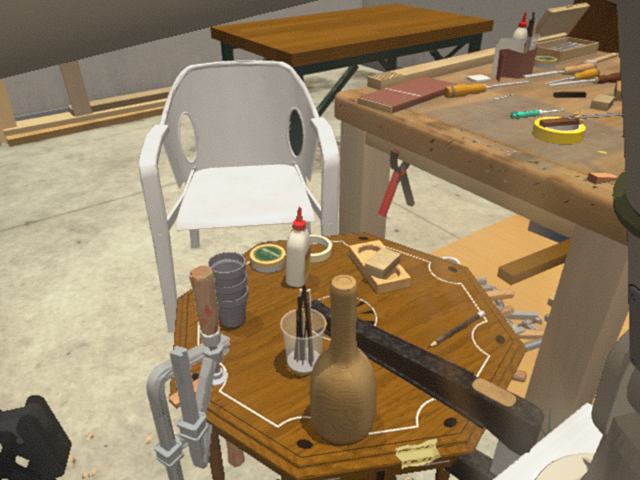

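View pics/top0.png

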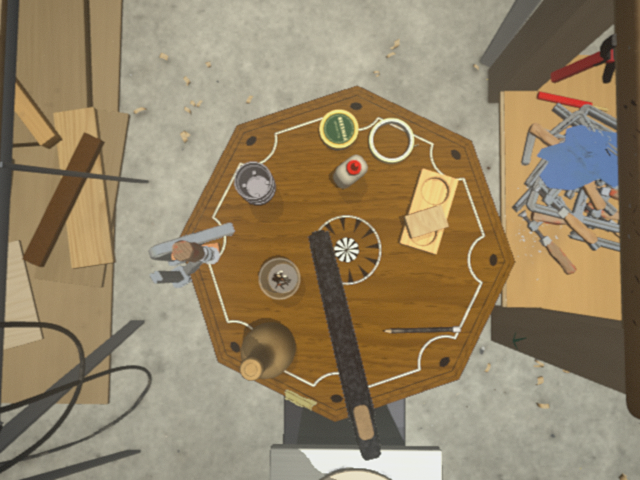

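The scene view shows the grey stack at (230,290), the holder with the offcut at (380,265). In the top view the stack rim is at (257,183), the holder at (429,210), the offcut at (427,222), and the clamp bar runs from (320,235) towards the robot.

```bash
cat > h.py <<'E'
import numpy as np,cv2,pickle
from scipy.spatial.transform import Rotation as R
def ray(c,u,v,z,T=None):
    T=c["extrinsics"] if T is None else T
    d=T[:3,:3]@np.array([(u-c["cx"])/c["fx"],-(v-c["cy"])/c["fy"],-1]); o=T[:3,3]
    return (o+d*(z-o[2])/d[2])
def pose(s):
    T=np.eye(4);w,x,y,z=s["orientation"];T[:3,:3]=R.from_quat([x,y,z,w]).as_matrix();T[:3,3]=s["tool_pos"];return T
def totool(s,p):
    return 1000*(np.linalg.inv(pose(s))@np.append(p,1))[:3]
def wrist():
    from bench import manip,cams
    s=manip.read_state();c=cams.capture("wrist");c["s"]=s
    c["extrinsics"]=pose(s)@c["tool_from_camera"];return c
E
python3 - <<'E'
from h import *
c=pickle.load(open("top.pkl","rb"));im=c["pixels"][:,:,::-1]
a=cv2.resize(im[150:220,225:295],(400,400),interpolation=cv2.INTER_CUBIC)
b=cv2.resize(im[160:260,385:485],(400,400),interpolation=cv2.INTER_CUBIC)
cv2.imwrite("pics/crop0.png",np.hstack([a,b]))
for n,u,v,z in[("pot",257,183,.126),("off",427,222,.044),("hold",429,210,.022),("jar",280,278,.1),("tape",391,140,.01),("bottle",350,170,.1),("screw",182,250,.217),("mallet",251,369,.25),("malletbody",270,347,.05),("nose",320,235,.058),("tin",339,128,.024),("p1",386,330,0),("p2",461,330,0)]: print(n,ray(c,u,v,z))
E
```

```text
pot [0.62519732 0.17552909 0.126     ]
off [ 0.57012359 -0.12428526  0.044     ]
hold [ 0.59480423 -0.13228713  0.022     ]
jar [0.46658076 0.13700718 0.1       ]
tape [ 0.72957146 -0.06297479  0.01      ]
bottle [0.65350709 0.0187305  0.1       ]
screw [0.50782945 0.2739915  0.217     ]
mallet [0.33941943 0.16342906 0.25      ]
malletbody [0.34319568 0.15742318 0.05      ]
nose [0.54376979 0.06990454 0.058     ]
tin [0.74816336 0.03637383 0.024     ]
p1 [ 0.37016732 -0.05508966  0.        ]
p2 [ 0.37152635 -0.19569865  0.        ]
```

View pics/crop0.png

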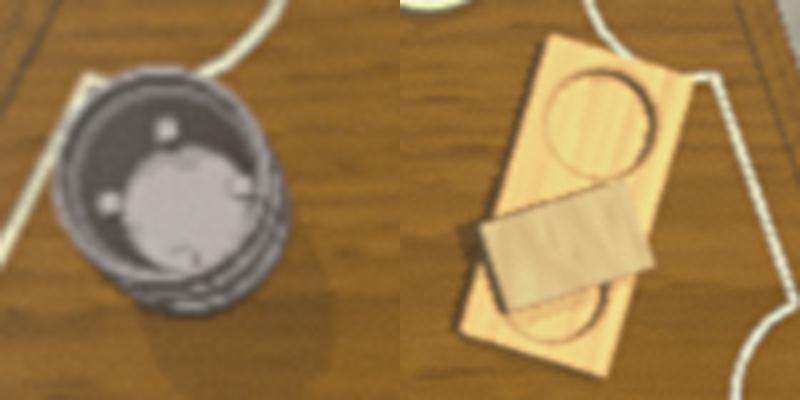

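The crop shows the top rim centred near crop (163,174); holder corners at (548,33),(694,78),(605,377),(459,332) and offcut top corners at (480,228),(622,180),(654,265),(508,312).

Run:
```python
from h import *
from bench import manip
c=pickle.load(open("top.pkl","rb"));s=manip.read_state()
f=lambda x,y,z:ray(c,385+(x-400)/4-.4,160+y/4-.4,z)
H=np.array([f(x,y,.022) for x,y in[(548,33),(694,78),(605,377),(459,332)]])
O=np.array([f(x,y,.044) for x,y in[(480,228),(622,180),(654,265),(508,312)]])
P=ray(c,225+163/5.714-.4,150+174/5.714-.4,.126)
for Q in(H,O): print(Q.mean(0),np.linalg.norm(Q-np.roll(Q,-1,0),axis=1))
dh=(H[0]+H[1]-H[2]-H[3]);do=(O[1]+O[2]-O[0]-O[3])
print("pot",P,"hold x yaw",np.degrees(np.arctan2(dh[1],dh[0])),"off long yaw",np.degrees(np.arctan2(do[1],do[0])))
m=H.mean(0);u=dh/np.linalg.norm(dh);print("wells",m+.04*u,m-.04*u)
for x,y in[(600,125),(553,300)]:print(f(x,y,.022))
print(pose(s).round(3)); print("off in tool",totool(s,O.mean(0)),"pot",totool(s,P))
```

```text
[ 0.59351373 -0.13182709  0.022     ] [0.07112302 0.14627914 0.07052455 0.14655122]
[ 0.57166936 -0.12266206  0.044     ] [0.06840722 0.04129832 0.06980504 0.0402475 ]
pot [0.63013282 0.18210868 0.126     ] hold x yaw -16.62022800071528 off long yaw -71.24477185645485
wells [ 0.63184259 -0.14326815  0.022     ] [ 0.55518486 -0.12038602  0.022     ]
[ 0.63082937 -0.14285457  0.022     ]
[ 0.54877059 -0.12071459  0.022     ]
[[-0.899  0.437 -0.001  0.273]
 [ 0.437  0.899 -0.002  0.562]
 [-0.    -0.002 -1.     0.252]
 [ 0.     0.     0.     1.   ]]
off in tool [-567.73812896 -484.41554302  209.26351594] pot [-486.98887132 -184.92644844  126.72250481]
```

```bash
python3 -m handwheel '[{"tz":-40},{"tx":-38,"ty":-32,"tz":-50},{"tx":-76,"ty":-65,"tz":-50,"spin":0.1},{"tx":-114,"ty":-97,"tz":-50,"spin":0.2},{"tx":-152,"ty":-129,"tz":-50,"spin":0.3},{"tx":-190,"ty":-162,"tz":-50,"spin":0.4},{"tx":-228,"ty":-194,"tz":-50,"spin":0.5},{"tx":-266,"ty":-227,"tz":-50,"spin":0.6},{"tx":-304,"ty":-259,"tz":-50,"spin":0.7},{"tx":-342,"ty":-292,"tz":-50,"spin":0.79}]' 20
python3 - <<'E'
from h import *
from bench import manip
s=manip.read_state();T=pose(s);print(T.round(3));print(totool(s,[.5717,-.1227,.15]))
E
```

```text
[[-0.899  0.437 -0.001  0.273]
 [ 0.437  0.899 -0.002  0.562]
 [-0.    -0.002 -1.     0.252]
 [ 0.     0.     0.     1.   ]]
[-567.78520395 -484.62690773  103.26372591]invalid input at $[0]: expected keys fingers, tx, ty, tz, spin
```

All keys are needed in each row.

```bash
cat > st.py <<'E'
from h import *
from bench import manip
import sys
s=manip.read_state();T=pose(s)
print("t",round(s["time"],2),"tcp",T[:3,3].round(4),"yyaw",round(np.degrees(np.arctan2(T[1,1],T[0,1])),1),"zax",T[:3,2].round(3),"w",round(s["width"],4),"F",s["wrist_force"].round(1),"g",round(s["grasp_force"],1))
if len(sys.argv)>3: print("go",totool(s,[float(a) for a in sys.argv[1:4]]).round(1))
E
python3 -m handwheel '[{"fingers":100,"tx":0,"ty":0,"tz":-40,"spin":0},{"fingers":100,"tx":-38,"ty":-32,"tz":-50,"spin":0},{"fingers":100,"tx":-76,"ty":-65,"tz":-50,"spin":0.1},{"fingers":100,"tx":-114,"ty":-97,"tz":-50,"spin":0.2},{"fingers":100,"tx":-152,"ty":-129,"tz":-50,"spin":0.3},{"fingers":100,"tx":-190,"ty":-162,"tz":-50,"spin":0.4},{"fingers":100,"tx":-228,"ty":-194,"tz":-50,"spin":0.5},{"fingers":100,"tx":-266,"ty":-227,"tz":-50,"spin":0.6},{"fingers":100,"tx":-304,"ty":-259,"tz":-50,"spin":0.7},{"fingers":100,"tx":-342,"ty":-292,"tz":-50,"spin":0.79}]' 20
python3 st.py .5717 -.1227 .17
```

```text
time: 1.1
tool_pos: [0.4531, 0.1484, 0.3032]
orientation: [-0.0, 0.584, 0.812, 0.0]
wrist_force: [0.8, 0.9, -0.3]
width: 0.0854
grasp_force: 0.0
t 1.1 tcp [0.4531 0.1484 0.3032] yyaw 18.6 zax [-0.  0. -1.] w 0.0854 F [ 0.8  0.9 -0.3] g 0.0
go [-294.8   26.1  133.1]
```

```bash
python3 -m handwheel '[{"fingers":100,"tx":-45,"ty":4,"tz":0,"spin":0},{"fingers":100,"tx":-90,"ty":8,"tz":0,"spin":0},{"fingers":100,"tx":-135,"ty":12,"tz":0,"spin":0},{"fingers":100,"tx":-180,"ty":16,"tz":0,"spin":0},{"fingers":100,"tx":-225,"ty":20,"tz":20,"spin":0},{"fingers":100,"tx":-270,"ty":24,"tz":55,"spin":0},{"fingers":100,"tx":-295,"ty":26,"tz":95,"spin":0},{"fingers":100,"tx":-295,"ty":26,"tz":133,"spin":0},{"fingers":100,"tx":-295,"ty":26,"tz":133,"spin":0},{"fingers":100,"tx":-295,"ty":26,"tz":133,"spin":0}]'
python3 - <<'E'
from h import *
c=wrist();pickle.dump(c,open("w1.pkl","wb"));cv2.imwrite("pics/w1.png",c["pixels"][:,:,::-1])
print(c["tool_from_camera"],c["fx"],c["s"]["tool_pos"])
E
python3 st.py .5717 -.1227 .046
```

```text
time: 2.1
tool_pos: [0.5723, -0.1198, 0.1705]
orientation: [-0.001, 0.582, 0.813, -0.0]
wrist_force: [0.3, -0.3, 1.5]
width: 0.0853
grasp_force: 0.0
[[ 1.26614070e-03  9.52356014e-01  3.04985935e-01  7.80340146e-02]
 [ 9.99999161e-01 -1.28915130e-03 -1.25935802e-04 -4.75274697e-04]
 [ 2.73237296e-04  3.04985838e-01 -9.52356847e-01 -1.21255427e-01]
 [ 0.00000000e+00  0.00000000e+00  0.00000000e+00  1.00000000e+00]] 398.67596907017054 [ 0.57229452 -0.1198094   0.17049082]
t 2.15 tcp [ 0.5733 -0.1197  0.1721] yyaw 18.9 zax [ 0.001  0.    -1.   ] w 0.0856 F [0.3 0.5 0. ] g 0.0
go [ -2.3  -2.7 126. ]
```

View pics/w1.png

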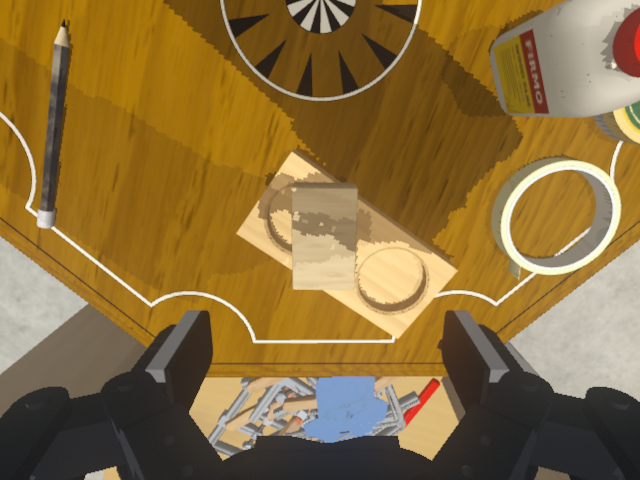

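The offcut lies aligned with the tool, its top corners near (293,187),(357,187),(356,290),(293,289); holder corners at (297,150),(237,233),(398,338),(458,268).

Run:
```python
from h import *
c=pickle.load(open("w1.pkl","rb"))
g=lambda P,z:np.array([ray(c,u,v,z) for u,v in P])
O=g([(293,187),(357,187),(356,290),(293,289)],.044);H=g([(297,150),(237,233),(398,338),(458,268)],.022)
for Q in(O,H): print(Q.mean(0),np.linalg.norm(Q-np.roll(Q,-1,0),axis=1))
W=ray(c,391,280,.022);print("well",W)
d=H[2]+H[3]-H[0]-H[1];print(np.degrees(np.arctan2(d[1],d[0])))
d=O[3]-O[0]+O[2]-O[1];print(np.degrees(np.arctan2(d[1],d[0])))
from bench import manip
print(totool(manip.read_state(),O.mean(0)))
```

```text
[ 0.57152071 -0.12373172  0.044     ] [0.04015091 0.07083029 0.04291595 0.07012567]
[ 0.59354953 -0.13225507  0.022     ] [0.07246545 0.14583064 0.07094578 0.14282041]
well [ 0.62969699 -0.14386077  0.022     ]
-16.96391678520578
-71.45298238886296
[ -3.21464414  -3.18605348 128.04892406]
```

```bash
python3 -m handwheel '[{"fingers":100,"tx":-3,"ty":-3,"tz":40,"spin":0},{"fingers":80,"tx":-3,"ty":-3,"tz":80,"spin":0},{"fingers":80,"tx":-3,"ty":-3,"tz":105,"spin":0},{"fingers":80,"tx":-3,"ty":-3,"tz":118,"spin":0},{"fingers":80,"tx":-3,"ty":-3,"tz":125,"spin":0},{"fingers":80,"tx":-3,"ty":-3,"tz":125,"spin":0},{"fingers":30,"tx":-3,"ty":-3,"tz":125,"spin":0},{"fingers":30,"tx":-3,"ty":-3,"tz":125,"spin":0},{"fingers":30,"tx":-3,"ty":-3,"tz":125,"spin":0},{"fingers":30,"tx":-3,"ty":-3,"tz":125,"spin":0}]' 40
python3 st.py
```

```text
time: 3.15
tool_pos: [0.572, -0.1244, 0.0471]
orientation: [0.001, 0.582, 0.813, 0.001]
wrist_force: [0.1, 0.7, 7.3]
width: 0.0417
grasp_force: 41.3
t 3.15 tcp [ 0.572  -0.1244  0.0471] yyaw 18.8 zax [ 0.003 -0.    -1.   ] w 0.0417 F [0.1 0.7 7.3] g 41.3
```

```bash
python3 -m handwheel '[{"fingers":30,"tx":0,"ty":0,"tz":-15,"spin":0},{"fingers":30,"tx":0,"ty":0,"tz":-35,"spin":0},{"fingers":30,"tx":10,"ty":-20,"tz":-45,"spin":0},{"fingers":30,"tx":30,"ty":-50,"tz":-45,"spin":0},{"fingers":30,"tx":48,"ty":-82,"tz":-45,"spin":0},{"fingers":30,"tx":60,"ty":-103,"tz":-40,"spin":0},{"fingers":30,"tx":60,"ty":-103,"tz":-20,"spin":0},{"fingers":30,"tx":60,"ty":-103,"tz":0,"spin":0},{"fingers":30,"tx":60,"ty":-103,"tz":14,"spin":0},{"fingers":30,"tx":60,"ty":-103,"tz":18,"spin":0}]' 40
python3 st.py
```

```text
time: 4.15
tool_pos: [0.4533, -0.1006, 0.027]
orientation: [-0.001, 0.582, 0.813, -0.0]
wrist_force: [-0.5, -0.7, -0.5]
width: 0.0413
grasp_force: 40.6
t 4.15 tcp [ 0.4533 -0.1006  0.027 ] yyaw 18.8 zax [-0.001  0.    -1.   ] w 0.0413 F [-0.5 -0.7 -0.5] g 40.6
```

```bash
python3 -m handwheel '[{"fingers":30,"tx":0,"ty":0,"tz":1.5,"spin":0},{"fingers":30,"tx":0,"ty":0,"tz":2.5,"spin":0},{"fingers":30,"tx":0,"ty":0,"tz":2.5,"spin":0}]' 40
```

```text
time: 4.45
tool_pos: [0.4544, -0.1007, 0.0255]
orientation: [0.0, 0.582, 0.813, 0.0]
wrist_force: [0.0, -0.3, -1.0]
width: 0.041
grasp_force: 40.6
```

```bash
python3 -m handwheel '[{"fingers":30,"tx":0,"ty":0,"tz":1,"spin":0},{"fingers":30,"tx":0,"ty":0,"tz":1,"spin":0}]' 40
python3 -m handwheel '[{"fingers":58,"tx":0,"ty":0,"tz":-0.5,"spin":0},{"fingers":65,"tx":0,"ty":0,"tz":-1,"spin":0},{"fingers":70,"tx":0,"ty":0,"tz":-3,"spin":0},{"fingers":75,"tx":0,"ty":0,"tz":-20,"spin":0},{"fingers":80,"tx":0,"ty":0,"tz":-60,"spin":0},{"fingers":100,"tx":0,"ty":0,"tz":-110,"spin":0},{"fingers":100,"tx":0,"ty":0,"tz":-160,"spin":0},{"fingers":100,"tx":0,"ty":0,"tz":-205,"spin":0},{"fingers":100,"tx":0,"ty":0,"tz":-205,"spin":0}]' 40
python3 st.py .630 .182 .25
```

```text
time: 4.65
tool_pos: [0.4544, -0.1007, 0.025]
orientation: [0.0, 0.582, 0.813, 0.001]
wrist_force: [-4.0, 0.7, 12.8]
width: 0.041
grasp_force: 42.1
time: 5.55
tool_pos: [0.4568, -0.1015, 0.235]
orientation: [0.004, 0.582, 0.813, 0.003]
wrist_force: [0.2, -0.9, -0.6]
width: 0.0856
grasp_force: 0.0
t 5.55 tcp [ 0.4568 -0.1015  0.235 ] yyaw 18.8 zax [ 0.01   0.001 -1.   ] w 0.0856 F [ 0.2 -0.9 -0.6] g 0.0
go [212.6 255.3 -13. ]
```

```bash
python3 -m handwheel '[{"fingers":100,"tx":28,"ty":33,"tz":-10,"spin":-0.13},{"fingers":100,"tx":56,"ty":67,"tz":-13,"spin":-0.26},{"fingers":100,"tx":84,"ty":100,"tz":-13,"spin":-0.39},{"fingers":100,"tx":112,"ty":134,"tz":-13,"spin":-0.52},{"fingers":100,"tx":140,"ty":168,"tz":-13,"spin":-0.65},{"fingers":100,"tx":168,"ty":202,"tz":-13,"spin":-0.78},{"fingers":100,"tx":195,"ty":234,"tz":-13,"spin":-0.91},{"fingers":100,"tx":213,"ty":255,"tz":-13,"spin":-0.95},{"fingers":100,"tx":213,"ty":255,"tz":-13,"spin":-0.95},{"fingers":100,"tx":213,"ty":255,"tz":-13,"spin":-0.95}]'
python3 - <<'E'
from h import *
c=wrist();pickle.dump(c,open("w2.pkl","wb"));cv2.imwrite("pics/w2.png",c["pixels"][:,:,::-1])
E
python3 st.py .630 .182 .115
```

```text
time: 6.55
tool_pos: [0.6265, 0.1835, 0.2407]
orientation: [-0.001, 0.146, 0.989, -0.001]
wrist_force: [-0.5, -1.3, 0.5]
width: 0.0854
grasp_force: 0.0
t 6.6 tcp [0.6265 0.1823 0.2412] yyaw 73.2 zax [-0.001 -0.001 -1.   ] w 0.0856 F [ 0.2  0.6 -0. ] g 0.0
go [ -3.5   1.  126.2]
```

View pics/w2.png

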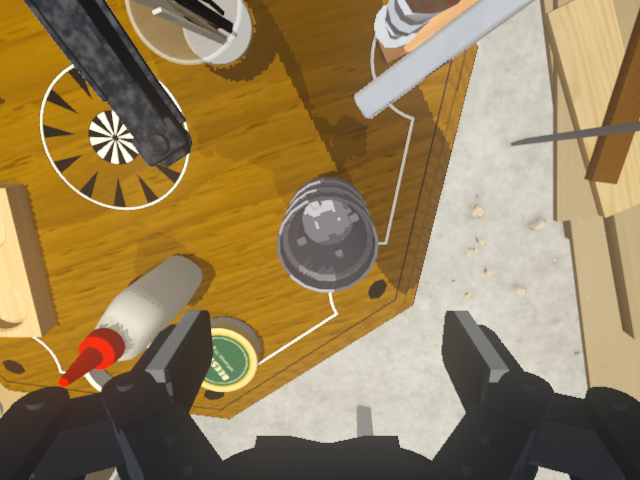

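Top rim spans columns 278–378 and rows about 194–291, so its centre is near (328,242).

Run:
```python
from h import *
c=pickle.load(open("w2.pkl","rb"))
print([ray(c,u,v,.126) for u,v in [(328,242.5),(278,242),(378,242),(328,291),(328,194)]],totool(c["s"],ray(c,328,242.5,.126)))
```

```text
[array([0.62700728, 0.18361683, 0.126     ]), array([0.61776256, 0.15382112, 0.126     ]), array([0.63561712, 0.21358434, 0.126     ]), array([0.65881368, 0.1741225 , 0.126     ]), array([0.59758467, 0.19239958, 0.126     ])] [ -0.59667904   0.48441677 114.65652153]
```

```bash
python3 -m handwheel '[{"fingers":100,"tx":-2,"ty":0.5,"tz":45,"spin":0},{"fingers":100,"tx":-2,"ty":0.5,"tz":85,"spin":0},{"fingers":100,"tx":-2,"ty":0.5,"tz":108,"spin":0},{"fingers":100,"tx":-2,"ty":0.5,"tz":118,"spin":0},{"fingers":100,"tx":-2,"ty":0.5,"tz":123,"spin":0},{"fingers":80,"tx":-2,"ty":0.5,"tz":123,"spin":0},{"fingers":60,"tx":-2,"ty":0.5,"tz":123,"spin":0},{"fingers":60,"tx":-2,"ty":0.5,"tz":123,"spin":0},{"fingers":60,"tx":-2,"ty":0.5,"tz":123,"spin":0}]' 25
python3 st.py
```

```text
time: 7.5
tool_pos: [0.6298, 0.1831, 0.1207]
orientation: [0.001, 0.146, 0.989, 0.001]
wrist_force: [-0.5, -0.6, 7.3]
width: 0.0637
grasp_force: 28.0
t 7.5 tcp [0.6298 0.1831 0.1207] yyaw 73.2 zax [ 0.003  0.001 -1.   ] w 0.0637 F [-0.5 -0.6  7.3] g 28.0
```

```bash
python3 -m handwheel '[{"fingers":60,"tx":0,"ty":0,"tz":-6,"spin":0},{"fingers":60,"tx":0,"ty":0,"tz":-14,"spin":0},{"fingers":60,"tx":0,"ty":0,"tz":-24,"spin":0},{"fingers":60,"tx":0,"ty":0,"tz":-36,"spin":0},{"fingers":60,"tx":0,"ty":0,"tz":-50,"spin":0},{"fingers":60,"tx":0,"ty":0,"tz":-75,"spin":0},{"fingers":60,"tx":0,"ty":0,"tz":-110,"spin":0},{"fingers":60,"tx":0,"ty":0,"tz":-145,"spin":0},{"fingers":60,"tx":0,"ty":0,"tz":-147,"spin":0},{"fingers":60,"tx":0,"ty":0,"tz":-147,"spin":0}]' 25
python3 st.py .630 -.1435 .265
python3 - <<'E'
from h import *
from bench import cams
c=wrist();pickle.dump(c,open("w3.pkl","wb"))
a=cams.capture("scene");pickle.dump(a,open("s3.pkl","wb"));t=cams.capture("top");pickle.dump(t,open("t3.pkl","wb"))
S=cv2.resize(a["pixels"][170:340,150:290],(330,400),interpolation=cv2.INTER_CUBIC)
W=c["pixels"][80:480,120:540]
cv2.imwrite("pics/3.png",np.hstack([S,W])[:,:,::-1])
E
```

```text
time: 8.5
tool_pos: [0.6293, 0.1831, 0.268]
orientation: [0.001, 0.146, 0.989, 0.001]
wrist_force: [-0.8, -1.2, -1.9]
width: 0.0637
grasp_force: 27.7
t 8.5 tcp [0.6293 0.1831 0.268 ] yyaw 73.2 zax [ 0.003  0.001 -1.   ] w 0.0637 F [-0.8 -1.2 -1.9] g 27.7
go [ -94.9 -312.5    2.6]
```

View pics/3.png

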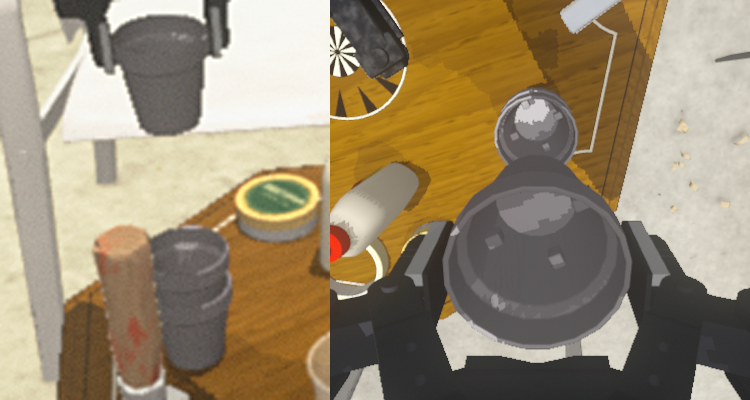

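The scene crop shows one pot held upright with two left in the stack. In the wrist view (full pixels) the held rim spans columns 233–420, rows ~266–428; the middle pot's rim columns 286–367.

Run:
```python
from h import *
c=pickle.load(open("w3.pkl","rb"));z=c["s"]["tool_pos"][2]+.0053
for u,v in [(326.5,347),(326.5,266),(326.5,428),(233,345),(420,345)]: print(totool(c["s"],ray(c,u,v,z)).round(1))
```

```text
[ 2.7 -0.3 -5.3]
[31.9 -0.3 -5.4]
[-31.   -0.3  -5.2]
[  3.4 -31.6  -5.4]
[ 3.5 31.  -5.2]
```

```bash
python3 -m handwheel '[{"fingers":60,"tx":-8,"ty":-25,"tz":0,"spin":0},{"fingers":60,"tx":-21,"ty":-70,"tz":0,"spin":0},{"fingers":60,"tx":-35,"ty":-115,"tz":0,"spin":0},{"fingers":60,"tx":-49,"ty":-160,"tz":0,"spin":0},{"fingers":60,"tx":-63,"ty":-205,"tz":0,"spin":0},{"fingers":60,"tx":-77,"ty":-250,"tz":10,"spin":0},{"fingers":60,"tx":-90,"ty":-292,"tz":40,"spin":0},{"fingers":60,"tx":-96,"ty":-312,"tz":80,"spin":0},{"fingers":60,"tx":-96,"ty":-312,"tz":115,"spin":0},{"fingers":60,"tx":-96,"ty":-312,"tz":115,"spin":0}]' 25
python3 st.py .631 -.1435 .095
python3 - <<'E'
from h import *
from bench import cams
t=cams.capture("top");pickle.dump(t,open("t4.pkl","wb"));a=cams.capture("scene");pickle.dump(a,open("s4.pkl","wb"));c=wrist();pickle.dump(c,open("w4.pkl","wb"))
f=lambda i,x,y,w,h:cv2.resize(i["pixels"][y:y+h,x:x+w],(400,400),interpolation=cv2.INTER_CUBIC)
cv2.imwrite("pics/4.png",np.hstack([f(a,330,200,100,100),f(c,100,60,400,400)])[:,:,::-1])
E
```

```text
time: 9.65
tool_pos: [0.6264, -0.1433, 0.1439]
orientation: [-0.006, 0.147, 0.989, -0.0]
wrist_force: [-0.7, 0.2, -0.8]
width: 0.0637
grasp_force: 28.1
t 9.65 tcp [ 0.6264 -0.1433  0.1439] yyaw 73.1 zax [-0.012  0.002 -1.   ] w 0.0637 F [-0.7  0.2 -0.8] g 28.1
go [-5.1  1.2 48.8]
```

View pics/4.png

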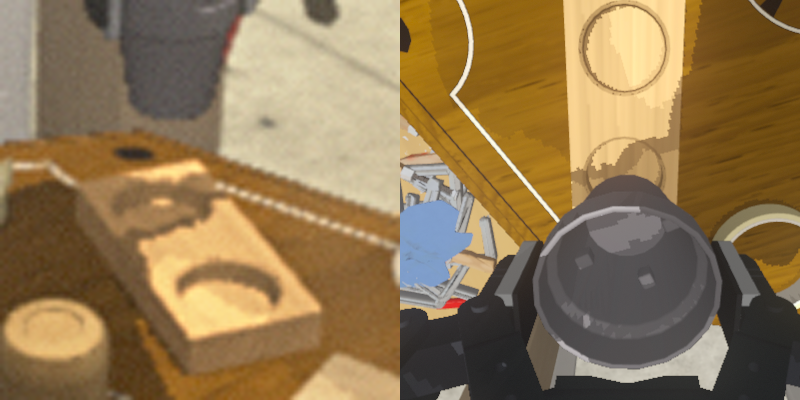

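Near well's rim at full-image columns 280–368, rows ~61–155 (centre ≈ (324,108)); far well's columns 283–365.

```bash
python3 -m handwheel '[{"fingers":60,"tx":0,"ty":0,"tz":0,"spin":0},{"fingers":60,"tx":0,"ty":0,"tz":0,"spin":0}]' 25
python3 st.py .631 -.1435 .095
python3 - <<'E'
from h import *
c=pickle.load(open("w4.pkl","rb"))
p=ray(c,324,108,.022);print(p)
a,b=ray(c,280,106,.022),ray(c,368,106,.022);print(np.linalg.norm(a-b))
print("far", p+.08*np.array([.957,-.289,0]))
a=ray(c,283,232,.022);b=ray(c,365,232,.022);print((a+b)/2,np.linalg.norm(a-b))
z=c["s"]["tool_pos"][2]+.0053
print(totool(c["s"],ray(c,327.5,287,z)))
E
```

```text
time: 10.0
tool_pos: [0.6318, -0.1428, 0.1529]
orientation: [0.002, 0.145, 0.989, 0.0]
wrist_force: [-0.4, -0.8, -0.1]
width: 0.0636
grasp_force: 28.1
t 10.0 tcp [ 0.6318 -0.1428  0.1529] yyaw 73.3 zax [ 0.003 -0.    -1.   ] w 0.0636 F [-0.4 -0.8 -0.1] g 28.1
go [ 0.7 -0.9 57.9]
[ 0.55339233 -0.12139093  0.022     ]
0.05237220993494059
far [ 0.62995233 -0.14451093  0.022     ]
[ 0.62732717 -0.14366808  0.022     ] 0.05367213477566349
[ 2.46237663e+01 -2.18997351e-02 -5.23803976e+00]
```

```bash
python3 -m handwheel '[{"fingers":60,"tx":1,"ty":-1,"tz":30,"spin":0},{"fingers":60,"tx":1,"ty":-1,"tz":50,"spin":0},{"fingers":60,"tx":1,"ty":-1,"tz":62,"spin":0},{"fingers":60,"tx":1,"ty":-1,"tz":66,"spin":0},{"fingers":60,"tx":1,"ty":-1,"tz":69,"spin":0},{"fingers":60,"tx":1,"ty":-1,"tz":72,"spin":0},{"fingers":60,"tx":1,"ty":-1,"tz":74,"spin":0},{"fingers":60,"tx":1,"ty":-1,"tz":75,"spin":0}]' 25
python3 st.py
```

```text
time: 10.8
tool_pos: [0.6296, -0.1441, 0.0762]
orientation: [0.0, 0.146, 0.989, -0.0]
wrist_force: [-0.5, -0.4, -0.6]
width: 0.0629
grasp_force: 28.1
t 10.8 tcp [ 0.6296 -0.1441  0.0762] yyaw 73.2 zax [ 0.001 -0.    -1.   ] w 0.0629 F [-0.5 -0.4 -0.6] g 28.1
```

Foot is inside the well with no contact force; continue.

```bash
python3 -m handwheel '[{"fingers":60,"tx":0,"ty":0,"tz":2,"spin":0},{"fingers":60,"tx":0,"ty":0,"tz":4,"spin":0},{"fingers":60,"tx":0,"ty":0,"tz":5.5,"spin":0},{"fingers":60,"tx":0,"ty":0,"tz":6.5,"spin":0},{"fingers":60,"tx":0,"ty":0,"tz":6.5,"spin":0}]' 25
python3 st.py
```

```text
time: 11.3
tool_pos: [0.6293, -0.144, 0.0692]
orientation: [-0.0, 0.146, 0.989, -0.0]
wrist_force: [-0.2, 0.9, -0.5]
width: 0.0637
grasp_force: 28.1
t 11.3 tcp [ 0.6293 -0.144   0.0692] yyaw 73.2 zax [-0. -0. -1.] w 0.0637 F [-0.2  0.9 -0.5] g 28.1
```

```bash
python3 -m handwheel '[{"fingers":60,"tx":0,"ty":0,"tz":1,"spin":0},{"fingers":60,"tx":0,"ty":0,"tz":1.5,"spin":0},{"fingers":60,"tx":0,"ty":0,"tz":1.5,"spin":0}]' 25
python3 st.py
```

```text
time: 11.6
tool_pos: [0.6298, -0.1441, 0.0688]
orientation: [0.001, 0.146, 0.989, 0.0]
wrist_force: [-1.9, 0.8, 6.3]
width: 0.0634
grasp_force: 28.5
t 11.6 tcp [ 0.6298 -0.1441  0.0688] yyaw 73.2 zax [ 0.001  0.    -1.   ] w 0.0634 F [-1.9  0.8  6.3] g 28.5
```

```bash
python3 -m handwheel '[{"fingers":80,"tx":0,"ty":0,"tz":0,"spin":0},{"fingers":90,"tx":0,"ty":0,"tz":0,"spin":0},{"fingers":100,"tx":0,"ty":0,"tz":0,"spin":0},{"fingers":100,"tx":0,"ty":0,"tz":-10,"spin":0},{"fingers":100,"tx":0,"ty":0,"tz":-30,"spin":0},{"fingers":100,"tx":0,"ty":0,"tz":-75,"spin":0},{"fingers":100,"tx":0,"ty":0,"tz":-120,"spin":0},{"fingers":100,"tx":0,"ty":0,"tz":-150,"spin":0},{"fingers":100,"tx":0,"ty":0,"tz":-150,"spin":0}]' 25
python3 st.py .6285 .183 .22
python3 - <<'E'
from h import *
from bench import cams
c=wrist();pickle.dump(c,open("w5.pkl","wb"));a=cams.capture("scene");t=cams.capture("top");pickle.dump((a,t),open("st5.pkl","wb"))
f=lambda i,x,y,w,h:cv2.resize(i["pixels"][y:y+h,x:x+w],(400,400),interpolation=cv2.INTER_CUBIC)
cv2.imwrite("pics/5.png",np.hstack([f(a,330,200,100,100),f(c,120,0,400,400)])[:,:,::-1])
E
```

```text
time: 12.5
tool_pos: [0.6316, -0.1451, 0.2245]
orientation: [0.005, 0.146, 0.989, -0.0]
wrist_force: [0.5, -1.0, 0.1]
width: 0.0854
grasp_force: 0.0
t 12.5 tcp [ 0.6316 -0.1451  0.2245] yyaw 73.2 zax [ 0.01  -0.002 -1.   ] w 0.0854 F [ 0.5 -1.   0.1] g 0.0
go [ 97.8 313.2   3.9]
```

View pics/5.png

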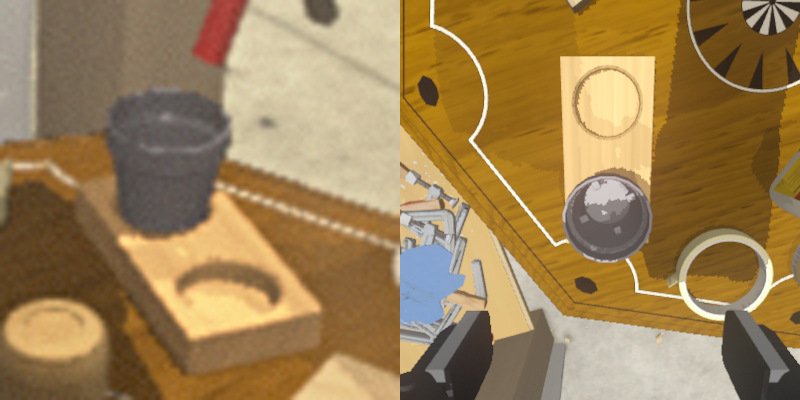

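The first pot stands upright down in the far well, and the near well is clear, centred at about full-image (328,101).

```bash
python3 -m handwheel '[{"fingers":100,"tx":10,"ty":30,"tz":-8,"spin":0},{"fingers":100,"tx":24,"ty":76,"tz":-8,"spin":0},{"fingers":100,"tx":38,"ty":121,"tz":-8,"spin":0},{"fingers":100,"tx":52,"ty":167,"tz":-8,"spin":0},{"fingers":100,"tx":66,"ty":213,"tz":-8,"spin":0},{"fingers":100,"tx":80,"ty":258,"tz":0,"spin":0},{"fingers":100,"tx":92,"ty":295,"tz":10,"spin":0},{"fingers":100,"tx":98,"ty":313,"tz":20,"spin":0},{"fingers":100,"tx":98,"ty":313,"tz":20,"spin":0},{"fingers":100,"tx":98,"ty":313,"tz":20,"spin":0}]' 25
python3 -m handwheel '[{"fingers":100,"tx":0,"ty":0,"tz":0,"spin":0},{"fingers":100,"tx":0,"ty":0,"tz":0,"spin":0}]' 25
python3 st.py .6285 .183 .0907
python3 - <<'E'
from h import *
c=wrist();pickle.dump(c,open("w6.pkl","wb"))
cv2.imwrite("pics/6.png",cv2.resize(c["pixels"][120:360,200:460],(650,600))[:,:,::-1])
E
```

```text
time: 13.65
tool_pos: [0.6254, 0.1826, 0.1965]
orientation: [-0.001, 0.146, 0.989, -0.001]
wrist_force: [-0.3, -1.0, 0.1]
width: 0.0856
grasp_force: 0.0
time: 13.85
tool_pos: [0.6265, 0.1815, 0.1983]
orientation: [0.0, 0.147, 0.989, -0.0]
wrist_force: [-0.6, -0.2, -0.1]
width: 0.0851
grasp_force: 0.0
t 13.85 tcp [0.6265 0.1815 0.1983] yyaw 73.0 zax [ 0.001 -0.001 -1.   ] w 0.0851 F [-0.6 -0.2 -0.1] g 0.0
go [ -1.4   2.1 107.6]
```

View pics/6.png

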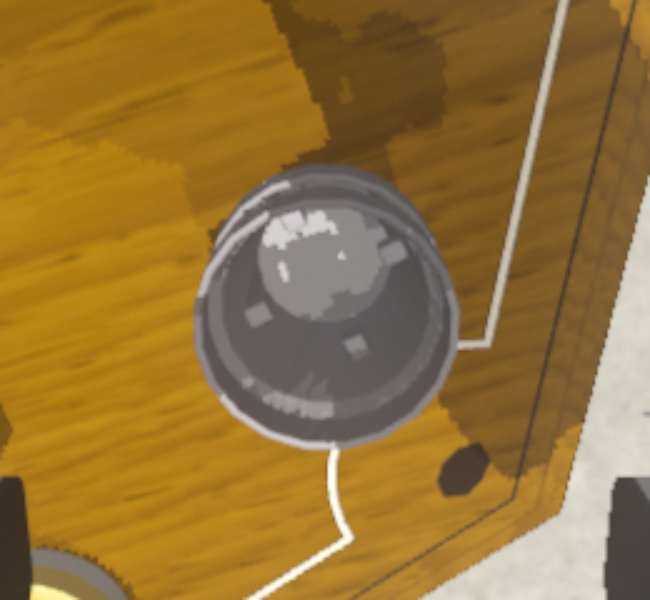

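The middle pot's rim spans crop columns 194–460, rows ~188–449, i.e. full centre ≈ (331,247).

Run:
```python
from h import *
c=pickle.load(open("w6.pkl","rb"))
for x,y in[(194,318),(460,318),(327,449),(327,188)]: print(totool(c["s"],ray(c,200+x/2.5,120+y/2.5,.096)).round(1))
```

```text
[  0.5 -29.5 102.3]
[  0.6  33.7 102.3]
[-33.8   2.3 102.4]
[ 32.    2.  102.3]
```

```bash
python3 -m handwheel '[{"fingers":100,"tx":-1,"ty":2,"tz":40,"spin":0},{"fingers":100,"tx":-1,"ty":2,"tz":75,"spin":0},{"fingers":100,"tx":-1,"ty":2,"tz":95,"spin":0},{"fingers":100,"tx":-1,"ty":2,"tz":103,"spin":0},{"fingers":100,"tx":-1,"ty":2,"tz":107,"spin":0},{"fingers":80,"tx":-1,"ty":2,"tz":107,"spin":0},{"fingers":60,"tx":-1,"ty":2,"tz":107,"spin":0},{"fingers":60,"tx":-1,"ty":2,"tz":107,"spin":0},{"fingers":60,"tx":-1,"ty":2,"tz":107,"spin":0}]' 25
python3 st.py
```

```text
time: 14.8
tool_pos: [0.6284, 0.1857, 0.0924]
orientation: [0.001, 0.146, 0.989, 0.001]
wrist_force: [-0.8, -1.7, 6.3]
width: 0.0633
grasp_force: 27.8
t 14.8 tcp [0.6284 0.1857 0.0924] yyaw 73.2 zax [ 0.003  0.001 -1.   ] w 0.0633 F [-0.8 -1.7  6.3] g 27.8
```

```bash
python3 -m handwheel '[{"fingers":60,"tx":0,"ty":0,"tz":-6,"spin":0},{"fingers":60,"tx":0,"ty":0,"tz":-14,"spin":0},{"fingers":60,"tx":0,"ty":0,"tz":-24,"spin":0},{"fingers":60,"tx":0,"ty":0,"tz":-36,"spin":0},{"fingers":60,"tx":0,"ty":0,"tz":-50,"spin":0},{"fingers":60,"tx":0,"ty":0,"tz":-80,"spin":0},{"fingers":60,"tx":0,"ty":0,"tz":-120,"spin":0},{"fingers":60,"tx":0,"ty":0,"tz":-160,"spin":0},{"fingers":60,"tx":0,"ty":0,"tz":-178,"spin":0},{"fingers":60,"tx":0,"ty":0,"tz":-178,"spin":0}]' 25
python3 st.py .5532 -.1212 .27
python3 - <<'E'
from h import *
from bench import cams
c=wrist();pickle.dump(c,open("w7.pkl","wb"))
a=cams.capture("scene")
S=cv2.resize(a["pixels"][170:340,150:290],(330,400),interpolation=cv2.INTER_CUBIC)
cv2.imwrite("pics/7.png",np.hstack([S,c["pixels"][80:480,120:540]])[:,:,::-1])
E
```

```text
time: 15.8
tool_pos: [0.6289, 0.1857, 0.274]
orientation: [0.003, 0.146, 0.989, 0.002]
wrist_force: [0.1, 0.1, -0.2]
width: 0.0632
grasp_force: 27.8
t 15.8 tcp [0.6289 0.1857 0.274 ] yyaw 73.2 zax [ 0.007  0.003 -1.   ] w 0.0632 F [ 0.1  0.1 -0.2] g 27.8
go [ -16.1 -315.7    2.7]
```

View pics/7.png

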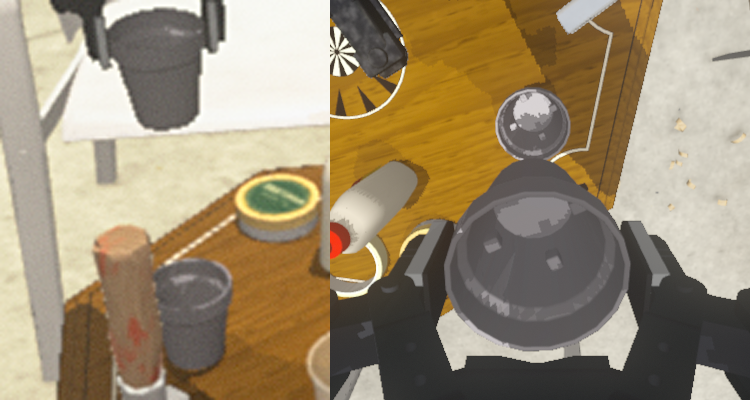

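One pot held upright; the bottom pot is standing where it was.

```bash
python3 -m handwheel '[{"fingers":60,"tx":-1,"ty":-25,"tz":0,"spin":0},{"fingers":60,"tx":-4,"ty":-70,"tz":0,"spin":0},{"fingers":60,"tx":-6,"ty":-115,"tz":0,"spin":0},{"fingers":60,"tx":-8,"ty":-160,"tz":0,"spin":0},{"fingers":60,"tx":-10,"ty":-205,"tz":0,"spin":0},{"fingers":60,"tx":-13,"ty":-250,"tz":10,"spin":0},{"fingers":60,"tx":-15,"ty":-292,"tz":40,"spin":0},{"fingers":60,"tx":-16,"ty":-316,"tz":80,"spin":0},{"fingers":60,"tx":-16,"ty":-316,"tz":115,"spin":0},{"fingers":60,"tx":-16,"ty":-316,"tz":115,"spin":0}]' 25
python3 -m handwheel '[{"fingers":60,"tx":0,"ty":0,"tz":0,"spin":0},{"fingers":60,"tx":0,"ty":0,"tz":0,"spin":0},{"fingers":60,"tx":0,"ty":0,"tz":0,"spin":0}]' 25
python3 st.py .5532 -.1212 .0704
```

```text
time: 16.9
tool_pos: [0.5471, -0.1215, 0.1479]
orientation: [-0.006, 0.147, 0.989, -0.0]
wrist_force: [-0.6, 0.7, -0.3]
width: 0.0637
grasp_force: 28.1
time: 17.2
tool_pos: [0.5528, -0.121, 0.1557]
orientation: [0.001, 0.145, 0.989, 0.0]
wrist_force: [-0.0, -0.1, -0.3]
width: 0.0634
grasp_force: 28.1
t 17.2 tcp [ 0.5528 -0.121   0.1557] yyaw 73.3 zax [ 0.003 -0.    -1.   ] w 0.0634 F [-0.  -0.1 -0.3] g 28.1
go [-0.2 -0.1 85.3]
```

```bash
python3 -m handwheel '[{"fingers":60,"tx":-1,"ty":0,"tz":30,"spin":0},{"fingers":60,"tx":-1,"ty":0,"tz":50,"spin":0},{"fingers":60,"tx":-1,"ty":0,"tz":62,"spin":0},{"fingers":60,"tx":-1,"ty":0,"tz":68,"spin":0},{"fingers":60,"tx":-1,"ty":0,"tz":71,"spin":0},{"fingers":60,"tx":-1,"ty":0,"tz":74,"spin":0},{"fingers":60,"tx":-1,"ty":0,"tz":77,"spin":0},{"fingers":60,"tx":-1,"ty":0,"tz":77,"spin":0}]' 25
python3 st.py .5532 -.1212 .0704
```

```text
time: 18.0
tool_pos: [0.5525, -0.1219, 0.0769]
orientation: [0.0, 0.146, 0.989, 0.0]
wrist_force: [0.4, -0.6, -0.2]
width: 0.0635
grasp_force: 28.1
t 18.0 tcp [ 0.5525 -0.1219  0.0769] yyaw 73.2 zax [ 0.  0. -1.] w 0.0635 F [ 0.4 -0.6 -0.2] g 28.1
go [-0.4  0.8  6.5]
```

```bash
python3 -m handwheel '[{"fingers":60,"tx":0,"ty":0.5,"tz":2,"spin":0},{"fingers":60,"tx":0,"ty":0.5,"tz":4,"spin":0},{"fingers":60,"tx":0,"ty":0.5,"tz":5.5,"spin":0},{"fingers":60,"tx":0,"ty":0.5,"tz":6.5,"spin":0},{"fingers":60,"tx":0,"ty":0.5,"tz":6.5,"spin":0}]' 25
python3 st.py
```

```text
time: 18.5
tool_pos: [0.553, -0.1214, 0.0707]
orientation: [0.0, 0.146, 0.989, 0.0]
wrist_force: [-0.8, 0.4, 3.6]
width: 0.0639
grasp_force: 28.4
t 18.5 tcp [ 0.553  -0.1214  0.0707] yyaw 73.2 zax [ 0.001  0.    -1.   ] w 0.0639 F [-0.8  0.4  3.6] g 28.4
```

```bash
python3 -m handwheel '[{"fingers":60,"tx":0,"ty":0,"tz":0.7,"spin":0},{"fingers":80,"tx":0,"ty":0,"tz":0.5,"spin":0},{"fingers":90,"tx":0,"ty":0,"tz":0,"spin":0},{"fingers":100,"tx":0,"ty":0,"tz":0,"spin":0},{"fingers":100,"tx":0,"ty":0,"tz":-10,"spin":0},{"fingers":100,"tx":0,"ty":0,"tz":-30,"spin":0},{"fingers":100,"tx":0,"ty":0,"tz":-75,"spin":0},{"fingers":100,"tx":0,"ty":0,"tz":-120,"spin":0},{"fingers":100,"tx":0,"ty":0,"tz":-160,"spin":0},{"fingers":100,"tx":0,"ty":0,"tz":-160,"spin":0}]' 25
python3 st.py
python3 - <<'E'
from h import *
from bench import cams
c=wrist();a=cams.capture("scene")
f=lambda i,x,y,w,h:cv2.resize(i["pixels"][y:y+h,x:x+w],(400,400),interpolation=cv2.INTER_CUBIC)
cv2.imwrite("pics/8.png",np.hstack([f(a,200,150,250,250),f(c,120,0,400,400)])[:,:,::-1])
E
```

```text
time: 19.5
tool_pos: [0.5552, -0.1226, 0.2374]
orientation: [0.005, 0.146, 0.989, 0.0]
wrist_force: [1.0, -0.8, -0.7]
width: 0.0855
grasp_force: 0.0
t 19.5 tcp [ 0.5552 -0.1226  0.2374] yyaw 73.2 zax [ 0.011 -0.001 -1.   ] w 0.0855 F [ 1.  -0.8 -0.7] g 0.0
```

View pics/8.png

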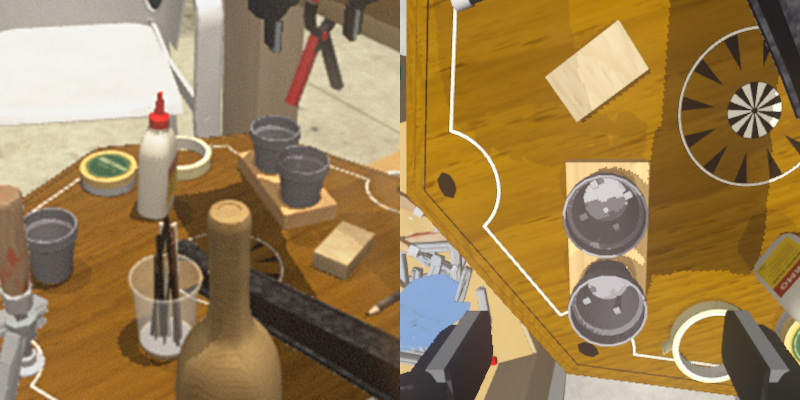

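Both pots stand upright in the wells, and the offcut lies flat and clear of everything. The bottom pot and the other things look undisturbed.

```bash
python3 -c "
from bench import job
print(job.finish_job())"
```

```text
the job is handed in; nothing more can be done
None
```

The job is handed in at about 20 s on the robot's clock: the offcut lies flat on a free patch of table, the two upper pots stand upright and fully down in the holder's wells, and the bottom pot is still where it was.

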